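# Pack the red lacquer gift set

## Robot

A 7-joint arm with a two-finger parallel gripper is mounted at the origin on the work surface. World frame = base frame: x ahead of the robot, y to its left, z up, the work surface at z = 0. Lengths are in m, angles in rad, forces in N, time in s.
With the tool pointing down it reaches from about 0.4 to 0.9 m from the base axis. Payload 5.5 kg.
Tool frame: the origin (TCP) lies midway between the tips of the shut fingers; the grasp point (between the pads) lies 19 mm behind it (manip.grip_depth is the distance from the TCP to the grasp point, in m); z points along the fingers, x is the direction in which the jaws open and shut, and the axes are right-handed (so a half turn about z gives the same grasp; the last joint's range is limited). The gripper opens to 92 mm and grips with 3 to 60 N. Pads are 19 mm wide; open, the fingers measure 130 mm over their backs; the gripper's body (75 mm by 190 mm) begins 47 mm behind the grasp point.
Start: joints at [-1.026, 0.501, -0.427, 1.55, 0.221, 1.138, -0.21], TCP at [0.181, 0.624, 0.205] pointing down, gripper open.
Joint ranges: [-2.88, 2.88], [-0.31, 2.03], [-1.54, 1.56], [0.2, 2.42], [-1.41, 4.55], [0.19, 2.02], [-2.57, 2.57]. Speed limits (rad/s): [2.57, 2.57, 3.14, 3.14, 3.14, 3.14, 3.14].

## Interface

Orientations are given as a unit quaternion [x, y, z, w].
In Python, from bench import manip, effector, viewer gives the robot as it stands. Calls block until the motion is done:
- manip.move_pose(position, orientation): joint-space move of the TCP to a pose.
- manip.servo_line(position, ori=None, vel=0.15): straight line of the TCP; ori=None keeps the orientation; vel is the mean speed in m/s.
- manip.movej(angles): joint-space move.
- effector.open_jaws() and effector.close(f_grip=None): open the fingers fully, or close them until they stop; f_grip is the grip in N (None keeps the last).
- manip.sleep(seconds).
- manip.solve_ik(position, orientation): joint angles nearest the present ones, or None.
- viewer.get_image(name): name is "scene" or "top"; returns the picture (400x640x3 uint8, red, green, blue); there is no depth.
- viewer.get_calibration(name): a dict with "vfov" (degrees; the focal length in pixels is half the picture's height over the tangent of half this angle, whatever the lens; pixels are square), "cx", "cy" (the principal point, pixels), "eye" and "attitude" of the camera in the world. Camera axes: x right, y down, z forward; pixel columns grow to the right and rows downward; lengths in m; the calibration is good to about 2 mm. A picture is of the moment at which its call begins. get_calibration takes no time and is no camera call.
A pose or a line that the arm cannot do raises manip.PlanningError and nothing moves.
- manip.hand_in(): hands the job in, once; it reports no verdict.
Readings, each from a call of its own:
- manip.current_clock(): time.
- manip.current_q(): joint angles.
- manip.current_joint_velocities(): joint speeds.
- manip.current_tau(): joint torques, N m.
- manip.current_tool_pos(): TCP position.
- manip.current_tcp_rot(): TCP orientation.
- manip.current_force(): force on the tool from outside, world axes, zero at the start.
- manip.current_wrist_torque(): the same for the moment, N m.
- manip.current_finger_gap(): finger opening in m.
Only numpy, scipy, OpenCV 4.12 (cv2) and the standard library are available. Lean on these libraries where they do the work, as an engineer would, in place of code of your own. Each camera call takes 0.05 s, during which the arm holds its last target.

## Task

Pack the red lacquer set into the wooden tray: the red cup stand goes flat on the round cork inlay and the red cup upright in the middle of that stand, the red round lidded box upright on the square white inlay, and the long red case flat along the blue strip, each centred on its inlay. The black cup and the black box are not part of the set: leave them standing where they are.

Things in the scene. Friction and masses are not known exactly. Their poses are not given: they have to be found in the camera images.
- tray: Fixed low wooden packing tray, 132 (x) by 276 (y) mm outside, 20 mm high, floor 5 mm thick, walls and dividers 6 mm. Three equal bays side by side along its y axis, each 120 (x) by 84 (y) mm inside, centred at y = -90, 0 and +90 mm. Origin: centre of its underside. A glass, a bottle, a bowl and a screwdriver also stand or lie at the outer table edges, more than 50 mm away from all listed things.
- cork_inlay: Round brown cork inlay, 74 mm across, 2 mm thick, glued in the centre of one of the tray's bays (which one varies). Origin: centre of its underside, on the tray floor (5 mm above the table); axes as the tray's.
- white_inlay: Square white inlay, 70 by 70 mm, 2 mm thick, glued in the centre of one of the tray's bays (which one varies). Origin: centre of its underside, on the tray floor; axes as the tray's.
- blue_inlay: Blue strip inlay, 110 (x) by 40 (y) mm, 2 mm thick, glued in the centre of one of the tray's bays (which one varies). Origin: centre of its underside, on the tray floor; its x axis runs along the strip, as the tray's x.
- red_stand: Red lacquer cup stand: a flat disc 68 mm across, 14 mm high over all, with a shallow round recess on top, 60 mm across, whose floor lies 10 mm above the underside. Origin: centre of its underside; z up. Loose, stands on the table at the start.
- red_cup: Red lacquer tea cup without handle, open upward, 50 mm high; 40 mm across at the foot, widening to 56 mm at 14 mm height and 58 mm at the rim; wall 3.5 mm. Origin: centre of its underside; z up. Loose, stands on the table at the start.
- red_box: Red lacquer round lidded box, a closed cylinder 56 mm across and 36 mm high with a thin brass band and a brass knob (12 mm across, 10 mm high) on top. It is one piece. Origin: centre of its underside; z up. Loose, stands on the table at the start.
- red_case: Red lacquer oblong case with two brass bands, a closed block 100 (x, its length) by 30 (y) by 26 (z) mm. Origin: centre of its underside; z up. Loose, lies on the table at the start.
- black_cup: Black lacquer tea cup, same shape and size as the red one; stays where it is. Origin: centre of its underside; z up. Loose, stands on the table at the start.
- black_box: Black lacquer round lidded box with brass band and knob, same shape and size as the red one; stays where it is. Origin: centre of its underside; z up. Loose, stands on the table at the start.
Mind the look-alikes: they are no part of the job. Leave any green, grey or turquoise look-alike of the red_case alone.

How it is judged:
At the end, for the whole second after the job is handed in: Stand, box and case flat on the cork, white and blue inlays, centred within 12 mm, case along the strip within 0.17 rad; cup upright in the stand's recess within 12 mm of its centre; nothing tilted over 0.12 rad, all at rest; black cup and box upright within 25 mm of their start (horizontal distance between red_stand and cork_inlay below 0.012 m and z of red_stand in the frame of cork_inlay between -0.002 and 0.006 m and horizontal distance between red_box and white_inlay below 0.012 m and z of red_box in the frame of white_inlay between -0.002 and 0.006 m and horizontal distance between red_case and blue_inlay below 0.012 m and z of red_case in the frame of blue_inlay between -0.002 and 0.006 m and angle between the x axis of red_case and the x axis of blue_inlay, either way round below 0.17 rad and horizontal distance between red_cup and red_stand below 0.012 m and z of red_cup in the frame of red_stand between 0.007 and 0.013 m and angle between each of red_stand, red_cup, red_box, red_case, black_cup, black_box's own z axis and vertical below 0.12 rad and linear speed of each of red_stand, red_cup, red_box, red_case below 0.02 m/s and angular speed of each of red_stand, red_cup, red_box, red_case below 0.3 rad/s and distance of each of black_cup, black_box from where it was at the start of the episode below 0.025 m); the robot touches nothing.
It fails at once if the black cup is pushed away, carried off or tipped over (distance of black_cup from where it was at the start of the episode above 0.04 m or angle between black_cup's own z axis and vertical above 0.5 rad).
It fails at once if the black box is pushed away, carried off or tipped over (distance of black_box from where it was at the start of the episode above 0.04 m or angle between black_box's own z axis and vertical above 0.5 rad).
It also fails if it takes over 109 s, if anything falls off the work surface, if the arm or the gripper's body presses on something with over 40 N, if the wrist force passes 120 N, or if a joint passes its speed limit or range.

## Working session

There is one attempt and no reset: what is moved stays moved. The work goes in short steps, each a Python script; the robot and the scene stay as the last script left them, time stands still between calls to the robot, and variables do not carry over. Pictures are saved under pics/ and viewed, and the job is handed in when it is done.

```bash
ls; mkdir -p pics; python3 - <<'E'
from bench import manip, effector, viewer
import cv2
for n in ("scene","top"):
    im=viewer.get_image(n); cv2.imwrite(f"pics/{n}0.png",im[:,:,::-1]); print(viewer.get_calibration(n))
print(manip.current_clock(), manip.current_tcp_rot(), manip.current_tool_pos(), manip.grip_depth)
E
```

```text
pics
{'vfov': 50.6339892062935, 'cx': 320.6450113418378, 'cy': 199.18660676783009, 'eye': array([ 0.99825377, -0.34838198,  1.09939549]), 'attitude': array([ 0.85918787,  0.44593097, -0.12157008, -0.21945955])}
{'vfov': 52.4859153631085, 'cx': 330.18213343097085, 'cy': 198.1172242431119, 'eye': array([0.42625008, 0.00495589, 1.06794622]), 'attitude': array([-0.70361027,  0.71015484, -0.02307013,  0.00897031])}
0.1 [ 7.99384277e-01  6.00819471e-01 -6.99486107e-04  5.01479917e-04] [0.1806283  0.62371539 0.20358671] 0.0188
```

View pics/scene0.png

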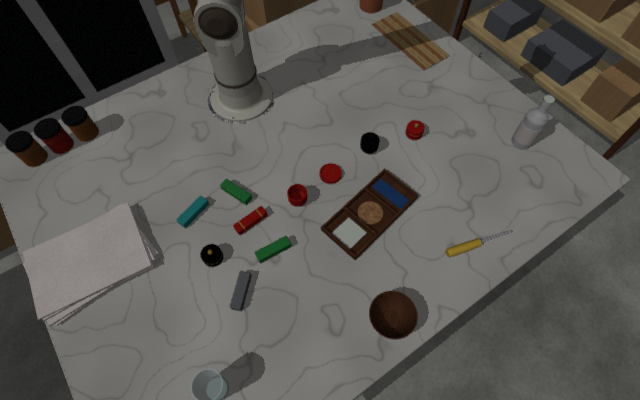

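View pics/top0.png

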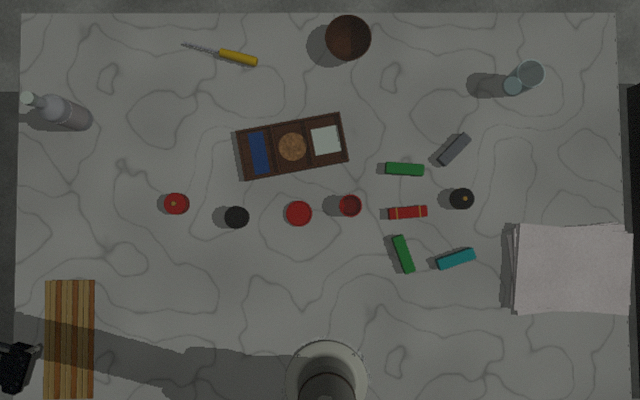

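```bash
cat > h.py <<'E'
from bench import manip, effector, viewer
import cv2, numpy as np
from scipy.spatial.transform import Rotation as R
def ray(n,uv,z):
    c=viewer.get_calibration(n); f=200/np.tan(np.radians(c['vfov'])/2)
    d=R.from_quat(c['attitude']).apply([(uv[0]-c['cx'])/f,(uv[1]-c['cy'])/f,1.0])
    e=np.array(c['eye']); return e+d*(z-e[2])/d[2]
def proj(n,p):
    c=viewer.get_calibration(n); f=200/np.tan(np.radians(c['vfov'])/2)
    q=R.from_quat(c['attitude']).inv().apply(np.array(p)-c['eye']); return q[:2]/q[2]*f+[c['cx'],c['cy']]
def masks(im):
    h=cv2.cvtColor(im,cv2.COLOR_RGB2HSV); H,S,V=[h[...,i].astype(int) for i in range(3)]
    return dict(red=((H<7)|(H>172))&(S>170)&(V>60), blue=(H>100)&(H<130)&(S>100)&(V>30), dark=(V<32), 
      cork=(H>5)&(H<18)&(S>80)&(V>85), white=(S<40)&(V>150))
def blobs(m,mina=40):
    n,l,s,c=cv2.connectedComponentsWithStats(m.astype(np.uint8),connectivity=8)
    return [(l==i,s[i],c[i]) for i in range(1,n) if s[i][4]>=mina]
def save(n,box=None,k=1,name=None):
    im=viewer.get_image(n)
    if box: x0,y0,x1,y1=box; o=im[y0:y1,x0:x1]
    else: o=im
    cv2.imwrite(f"pics/{name}.png",cv2.resize(o,None,fx=k,fy=k,interpolation=cv2.INTER_CUBIC)[:,:,::-1]); return im
E
python3 - <<'E'
from h import *
np.set_printoptions(precision=4,suppress=True)
for n,box in (("scene",(170,110,440,320)),("top",(160,100,480,280))):
    im=save(n,box,2.5 if n=="top" else 2.8,n+"_crop")
    for k,m in masks(im).items():
        for b,s,c in blobs(m): 
            if 130<c[0]<500 and 90<c[1]<330: print(n,k,s,c.round(1),[ray(n,c,z)[:2].round(3) for z in (0.0,.026)])
E
```

```text
scene red [406 121  18  18 223] [414.3 129.2] [array([0.452, 0.388]), array([0.465, 0.371])]
scene red [320 164  22  19 322] [330.1 172.8] [array([0.43 , 0.066]), array([0.444, 0.057])]
scene red [288 184  19  22 217] [297.9 194.5] [array([ 0.437, -0.057]), array([ 0.45 , -0.064])]
scene red [257 207  10   9  46] [261.5 210.5] [array([ 0.42 , -0.174]), array([ 0.434, -0.178])]
scene red [240 210  21  18 172] [249.9 218.5] [array([ 0.423, -0.215]), array([ 0.437, -0.218])]
scene red [234 222   9  12  58] [238.  227.1] [array([ 0.427, -0.257]), array([ 0.44 , -0.259])]
scene blue [373 179  36  30 438] [390.1 193.2] [array([0.593, 0.171]), array([0.602, 0.158])]
scene dark [361 133  18  21 310] [369.5 142.5] [array([0.41 , 0.236]), array([0.424, 0.223])]
scene dark [367 171  19  31  72] [375.9 184.7] [array([0.545, 0.155]), array([0.556, 0.143])]
scene dark [346 189  20  27  66] [354.7 201.5] [array([0.554, 0.067]), array([0.565, 0.057])]
scene dark [355 196  63  63  63] [386. 227.] [array([0.672, 0.09 ]), array([0.68, 0.08])]
scene dark [324 209  20  24  64] [332.6 220.7] [array([ 0.56
[... 563 characters left out ...]
rray([ 0.46 , -0.055]), array([ 0.459, -0.053])]
top red [287 201  24  25 458] [298.1 213. ] [array([0.436, 0.068]), array([0.436, 0.067])]
top red [398 206  21  12 210] [408.  211.9] [array([ 0.436, -0.222]), array([ 0.436, -0.216])]
top red [421 206   6  10  54] [423.3 210.6] [array([ 0.439, -0.263]), array([ 0.439, -0.256])]
top red [389 208   7  11  61] [392.2 213.4] [array([ 0.433, -0.18 ]), array([ 0.433, -0.175])]
top blue [248 132  22  43 618] [258.5 152.7] [array([0.596, 0.171]), array([0.592, 0.167])]
top dark [225 206  24  22 283] [236.5 216.9] [array([0.428, 0.229]), array([0.427, 0.224])]
top cork [279 133  27  27 424] [291.4 146.2] [array([0.613, 0.085]), array([0.608, 0.083])]
```

View pics/top_crop.png

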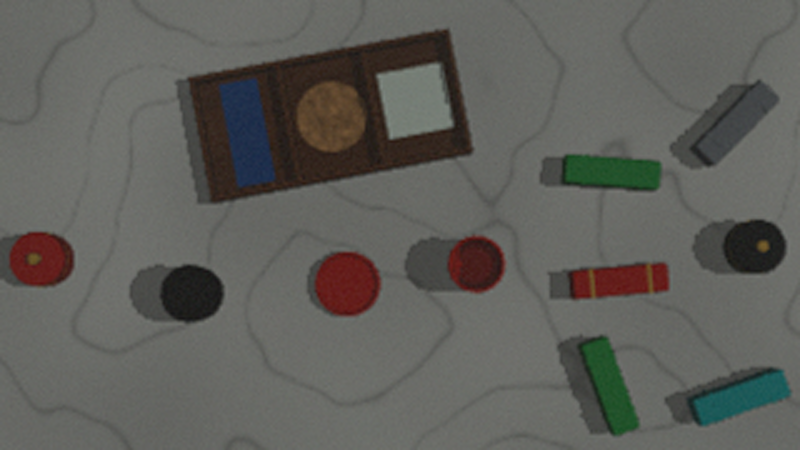

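View pics/scene_crop.png

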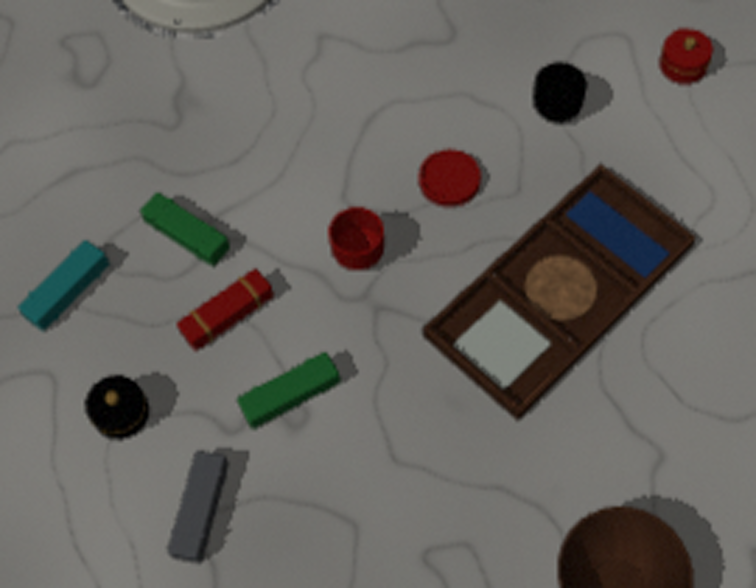

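```bash
python3 - <<'E'
from h import *
np.set_printoptions(precision=4,suppress=True)
for n in ("top","scene"):
    im=viewer.get_image(n); h=cv2.cvtColor(im,cv2.COLOR_RGB2HSV); H,S,V=[h[...,i].astype(int) for i in range(3)]
    red=((H<9)|(H>172))&(S>140)&(V>35)
    for b,s,c in blobs(red,60):
        if not(130<c[0]<500 and 90<c[1]<330): continue
        cn=max(cv2.findContours(b.astype(np.uint8),0,1)[0],key=len)
        e=cv2.fitEllipse(cv2.convexHull(cn)); r=cv2.minAreaRect(cn)
        mid=(s[0]+(s[2]-1)/2,s[1]+(s[3]-1)/2)
        print(n,"red",c.round(1),s,"ell",np.round(e[0],1),np.round(e[1],1),[ray(n,e[0],z)[:2] for z in (.007,.013,.018,.025,.05)])
    brass=(H>12)&(H<30)&(S>90)&(V>70)
    for b,s,c in blobs(brass,4):
        if 130<c[0]<500 and 90<c[1]<330: print(n,"brass",s,c.round(1),ray(n,c,.042)[:2],ray(n,c,.026)[:2])
    for k,uv in (("white",(326,140) if n=="top" else (349,234)),("tbl",(326,190) if n=="top" else (300,230))): print(k,h[uv[1],uv[0]])
    ref=np.median(im[uv[1]-0:uv[1]+1,uv[0]:uv[0]+1],axis=(0,1))
    br=(S>60)&(H<20)&(V<100)
    for b,s,c in blobs(br,500):
        if not(200<c[0]<420 and 100<c[1]<260): continue
        cn=max(cv2.findContours(b.astype(np.uint8),0,1)[0],key=cv2.contourArea)
        hull=cv2.convexHull(cn); _,q=cv2.minEnclosingTriangle(hull) 
        ap=cv2.approxPolyN(hull,4)[0] if hasattr(cv2,'approxPolyN') else None
        print("tray hull",s, ap.tolist(), [ray(n,p,.02)[:2] for p in ap], [ray(n,p,.0)[:2] for p in ap])
        fill=np.zeros(b.shape,np.uint8); cv2.fillConvexPoly(fill,hull,1)
        w=(fill>0)&(S<60)&(V>90)
        for b2,s2,c2 in blobs(w,150): print("white",s2,c2.round(1),ray(n,c2,.007)[:2])
        for nm,m in (("cork",(fill>0)&(H<25)&(V>75)&(S>60)),("blue",(fill>0)&(H>95)&(S>80))):
            for b2,s2,c2 in blobs(m,150): print(nm,s2,c2.round(1),ray(n,c2,.007)[:2])
E
```

```text
top red [175.7 203.2] [164 193  25  21 386] ell [175.8 203.2] [20.9 24.7] [array([0.4646, 0.3849]), array([0.4644, 0.3827]), array([0.4642, 0.3809]), array([0.4639, 0.3784]), array([0.463 , 0.3695])]
top red [348.9 205.1] [340 195  22  22 269] ell [350.  205.1] [21.5 21.8] [array([ 0.4555, -0.0682]), array([ 0.4554, -0.0678]), array([ 0.4552, -0.0675]), array([ 0.455, -0.067]), array([ 0.4543, -0.0652])]
top red [298.5 213.1] [286 201  26  25 505] ell [298.5 213.2] [25.  25.1] [array([0.4357, 0.0666]), array([0.4357, 0.0663]), array([0.4356, 0.066 ]), array([0.4355, 0.0656]), array([0.4353, 0.0641])]
top red [408.  211.8] [397 206  22  13 226] ell [406.6 212.1] [11.9 33.4] [array([ 0.4358, -0.2168]), array([ 0.4357, -0.2155]), array([ 0.4357, -0.2145]), array([ 0.4356, -0.213 ]), array([ 0.4354, -0.2078])]
top red [392.  213.2] [388 208   8  11  71] ell [391.6 213.5] [ 8.8 12.4] [array([ 0.4325, -0.177 ]), array([ 0.4325, -0.176 ]), array([ 0.4325, -0.1751]), array([ 0.4324, -0.1739]), array([ 0.4323, -0.1696])]
top brass [279 133  27  28 596] [291.9 146.4] [0.6052 0.0804] [0.608  0.
[... 2385 characters left out ...]
462 -0.2495] [ 0.4379 -0.248 ]
scene brass [446 238  36  19 320] [462.9 247.2] [0.8499 0.203 ] [0.8477 0.2113]
scene brass [208 250   4   4  12] [209.2 251.6] [ 0.4675 -0.3597] [ 0.4595 -0.3599]
white [ 51  13 133]
tbl [ 20  13 116]
tray hull [ 321  169   97   91 2895] [[419, 195], [354, 260], [319, 228], [384, 168]] [array([0.6537, 0.2262]), array([ 0.7048, -0.0507]), array([ 0.572 , -0.0735]), array([0.5212, 0.2025])] [array([0.6473, 0.2368]), array([ 0.6994, -0.0452]), array([ 0.5641, -0.0684]), array([0.5123, 0.2127])]
white [333 218  33  30 536] [349.2 232.2] [ 0.6271 -0.008 ]
cork [358 201  25  23 427] [370. 212.] [0.6104 0.0798]
blue [372 179  37  30 449] [390.1 193.1] [0.5952 0.1676]
```

```bash
cat >> h.py <<'E'
def ori(a): return (R.from_euler('z',a)*R.from_euler('x',np.pi)).as_quat()
YAW=0.18
CORK=np.array([.6112,.0813]); WHITE=np.array([.6273,-.0065]); BLUE=np.array([.595,.169])
HZ=.14
def pick(xy,a,z,f,lift=HZ):
    manip.move_pose([*xy,HZ],ori(a)); manip.servo_line([*xy,z],vel=.12)
    effector.close(f_grip=f); print("gap",round(manip.current_finger_gap(),4))
    manip.servo_line([*xy,lift],vel=.15); print("gap up",round(manip.current_finger_gap(),4), manip.current_force().round(2),"t",manip.current_clock())
def place(xy,a,z,hz=HZ):
    manip.move_pose([*xy,hz],ori(a)); manip.servo_line([*xy,z],vel=.1); print("F",manip.current_force().round(2),"tcp",manip.current_tool_pos().round(4))
    effector.open_jaws(); manip.servo_line([*xy,hz],vel=.2); print("t",manip.current_clock())
E
python3 - <<'E'
from h import *
P=dict(stand=(.436,.0645),cup=(.4535,-.0655),box=(.464,.377),case=(.445,-.2355),cork=CORK,white=WHITE,blue=BLUE)
for k,xy in P.items():
    for a in (.18,.18-np.pi) if k not in("case","blue") else ((.09,.09-np.pi) if k=="case" else (1.75,1.75-np.pi)):
        for z in (.14,.004):
            q=manip.solve_ik([*xy,z],ori(a)); print(k,round(a,2),z,None if q is None else np.round(q,2))
im=viewer.get_image("top"); h=cv2.cvtColor(im,cv2.COLOR_RGB2HSV); H,S,V=[h[...,i].astype(int) for i in range(3)]
for b,s,c in blobs((H>45)&(H<75)&(S>100)&(V>35),50):
    cn=max(cv2.findContours(b.astype(np.uint8),0,1)[0],key=len); print(s,[ray("top",p,.026)[:2].round(3) for p in cv2.boxPoints(cv2.minAreaRect(cn))])
E
```

```text
stand 0.18 0.14 [-0.25  0.18  0.05  2.13 -0.01  0.83 -0.02]
stand 0.18 0.004 [-0.21  0.44  0.    2.2  -0.    0.5  -0.03]
stand -2.96 0.14 [-1.3   0.53  1.37  2.15 -0.64  0.98 -2.52]
stand -2.96 0.004 [-1.19  1.07  1.35  2.23 -1.27  1.11 -2.04]
cup 0.18 0.14 [-0.09  0.21  0.2   2.09 -0.06  0.84  0.32]
cup 0.18 0.004 [-0.06  0.47  0.17  2.17 -0.15  0.52  0.4 ]
cup -2.96 0.14 [-0.97  0.59  1.37  2.12 -0.69  1.01 -2.19]
cup -2.96 0.004 [-0.78  0.83  1.13  2.19 -1.07  0.86 -1.92]
box 0.18 0.14 [-0.62  0.45 -0.14  1.75  0.07  0.95 -0.61]
box 0.18 0.004 [-0.63  0.64 -0.12  1.82  0.11  0.69 -0.64]
box -2.96 0.14 [-0.17  0.56 -0.75  1.74  0.44  1.02  2.24]
box -2.96 0.004 [-0.22  0.75 -0.69  1.8   0.63  0.82  2.1 ]
case 0.09 0.14 [-0.09  0.33  0.62  2.   -0.25  0.88  0.76]
case 0.09 0.004 [-0.14  0.64  0.72  2.08 -0.68  0.67  1.12]
case -3.05 0.14 [-0.55  0.71  1.36  2.01 -0.8   1.11 -1.87]
case -3.05 0.004 [-0.4   0.89  1.13  2.08 -1.07  0.93 -1.7 ]
cork 0.18 0.14 [-0.21  0.47  0.05  1.71 -0.03  0.96  0.03]
cork 0.18 0.004 [-0.19  0.66  0.02  1.77 -0.02  0.71  0.02]
cork -2.96 0.14 [-1.    0.94  1.35  1.74 -0.96  1.3  -2.38]
cork -2.96 0.004 [-0.98  1.24  1.35  1.8  -1.29  1.29 -2.22]
white 0.18 0.14 [-0.14  0.49  0.14  1.68 -0.08  0.97  0.21]
white 0.18 0.004 [-0.1   0.67  0.09  1.75 -0.09  0.72  0.22]
white -2.96 0.14 [-0.84  0.96  1.35  1.71 -0.97  1.31 -2.24]
white -2.96 0.004 [-0.83  1.25  1.35  1.77 -1.29  1.3  -2.09]
blue 1.75 0.14 [-0.1   0.49 -0.29  1.7   0.16  0.98  1.3 ]
blue 1.75 0.004 [-0.1   0.68 -0.3   1.76  0.28  0.74  1.21]
blue -1.39 0.14 [-0.49  0.48  0.23  1.71 -0.13  0.96 -1.61]
blue -1.39 0.004 [-0.47  0.67  0.2   1.77 -0.19  0.72 -1.56]
[386 162  38  14 422] [array([ 0.538, -0.159]), array([ 0.567, -0.162]), array([ 0.559, -0.259]), array([ 0.53 , -0.257])]
[392 235  23  39 428] [array([ 0.37 , -0.172]), array([ 0.38, -0.2 ]), array([ 0.287, -0.232]), array([ 0.278, -0.204])]
```

```bash
python3 - <<'E'
from h import *
pick((.464,.377),YAW,.0155,30)
save("scene",(330,50,500,190),4,"boxlift")
place(WHITE,YAW,.0230)
save("top",(220,100,360,190),5,"boxplaced")
print(manip.current_clock())
E
```

```text
gap 0.0102
gap up 0.0104 [ 0.36 -0.46 -1.22] t 5.1917
F [-0.11  0.27 -1.06] tcp [ 0.6282 -0.0065  0.0237]
t 10.175
10.225
```

View pics/boxplaced.png

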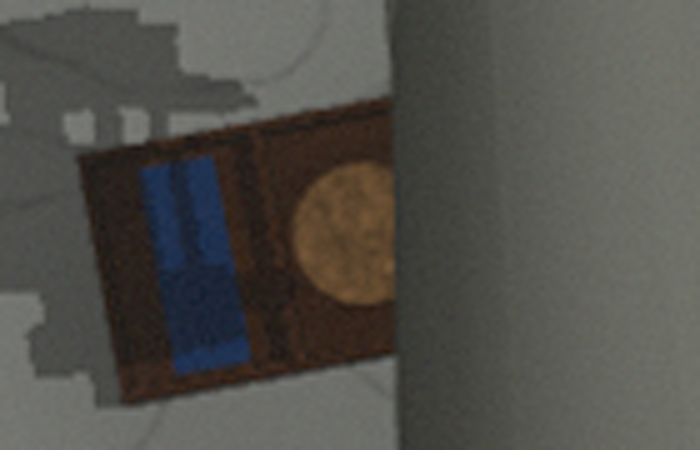

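View pics/boxlift.png

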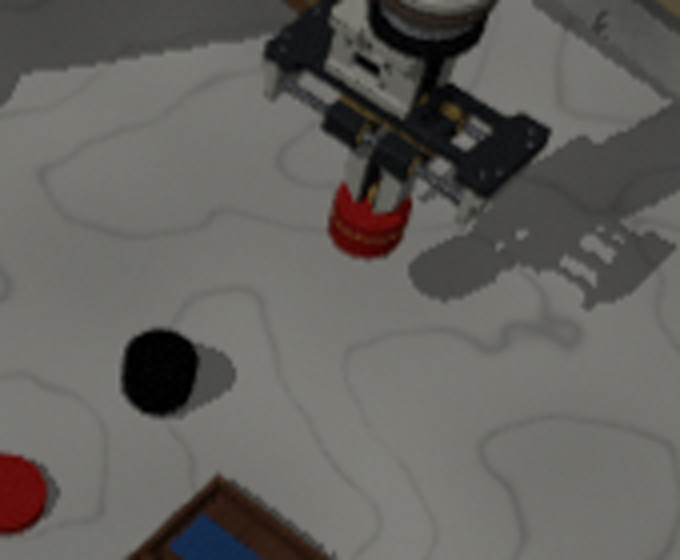

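```bash
python3 - <<'E'
from h import *
print(manip.current_tool_pos(),manip.current_finger_gap(),manip.current_q().round(2))
save("scene",(300,110,460,270),4,"s2")
E
```

```text
[ 0.62588027 -0.00653691  0.13828174] 0.09153654227264942 [-0.01  0.49 -0.03  1.68  0.02  0.97  0.13]
```

View pics/s2.png

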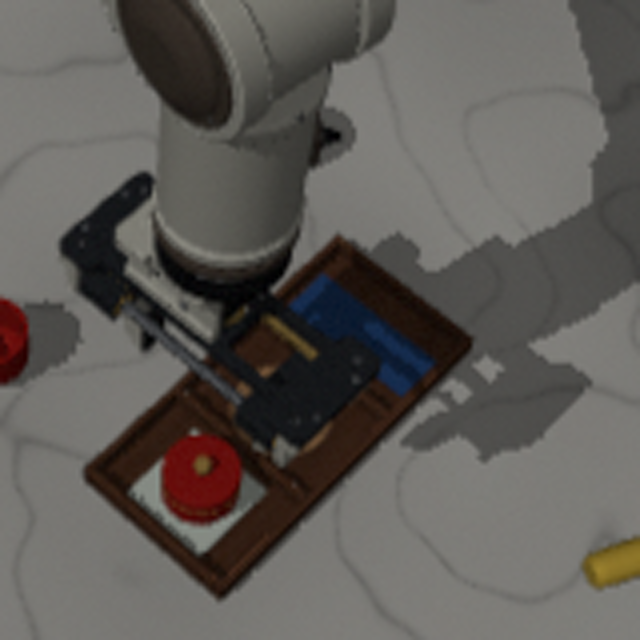

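```bash
python3 - <<'E'
from h import *
for z in (.12,.1383,.15,.16,.18): print(z,proj("scene",[.6259,-.0065,z]), "crop",(proj("scene",[.6259,-.0065,z])-[300,110])*4, [((proj("scene",[.6259+s*.046*np.cos(.18),-.0065+s*.046*np.sin(.18),z])-[300,110])*4).round(0) for s in(-1,1)])
print(R.from_quat(manip.current_tcp_rot()).as_matrix().round(3))
im=viewer.get_image("scene");h=cv2.cvtColor(im,cv2.COLOR_RGB2HSV); H,S,V=[h[...,i].astype(int) for i in range(3)]
for b,s,c in blobs((H>12)&(H<30)&(S>90)&(V>70),4): 
  if 330<c[0]<370 and 215<c[1]<245: print(c,ray("scene",c,.0495))
E
```

```text
0.12 [351.37841097 213.46168373] crop [205.51364386 413.8467349 ] [array([154., 370.]), array([258., 459.])]
0.1383 [351.73835221 210.20279996] crop [206.95340884 400.81119984] [array([155., 357.]), array([261., 446.])]
0.15 [351.97410584 208.06830252] crop [207.89642334 392.27321007] [array([155., 348.]), array([262., 438.])]
0.16 [352.17919798 206.21141206] crop [208.71679192 384.84564823] [array([156., 340.]), array([263., 431.])]
0.18 [352.59966388 202.40454213] crop [210.39865552 369.61816852] [array([156., 325.]), array([266., 416.])]
[[ 0.984  0.179 -0.003]
 [ 0.179 -0.984 -0.   ]
 [-0.003 -0.001 -1.   ]]
[350.35714286 225.78571429] [ 0.62781037 -0.00699988  0.0495    ]
```

```bash
python3 - <<'E'
from h import *
for z in (.10,.12,.14,.16): print(z,((proj("scene",[.464,.377,z])-[330,50])*4).round(0))
E
python3 -c "
import cv2;im=cv2.imread('pics/boxlift.png')[60:300,230:500];cv2.imwrite('pics/bl2.png',cv2.resize(im,None,fx=2.5,fy=2.5))"
```

```text
0.1 [360. 251.]
0.12 [365. 233.]
0.14 [370. 215.]
0.16 [376. 196.]
```

View pics/bl2.png

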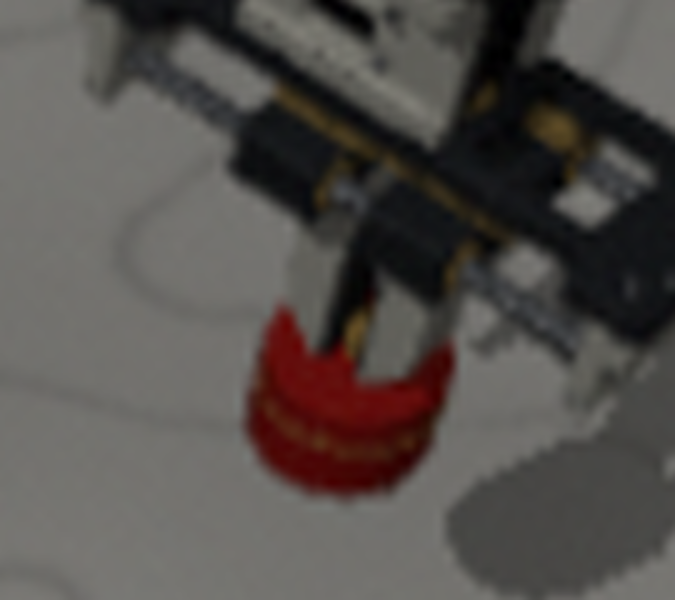

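```bash
python3 - <<'E'
from h import *
xy=(.445,-.2355); a=.09
manip.move_pose([*xy,HZ],ori(a)); manip.servo_line([*xy,.0155],vel=.12)
print(manip.current_tool_pos(),manip.current_force().round(2))
save("scene",(190,150,310,270),5,"c1")
print(manip.current_clock(),((proj("scene",[.445,-.2355,.0155])-[190,150])*5),[((proj("scene",[.445+s*.046,-.2355+s*.004,.0155])-[190,150])*5).round(0) for s in(-1,1)])
E
```

```text
[ 0.44564568 -0.23575515  0.01609671] [ 0.21  0.39 -0.16]
12.6917 [283.68837818 377.4014543 ] [array([238., 322.]), array([331., 434.])]
```

View pics/c1.png

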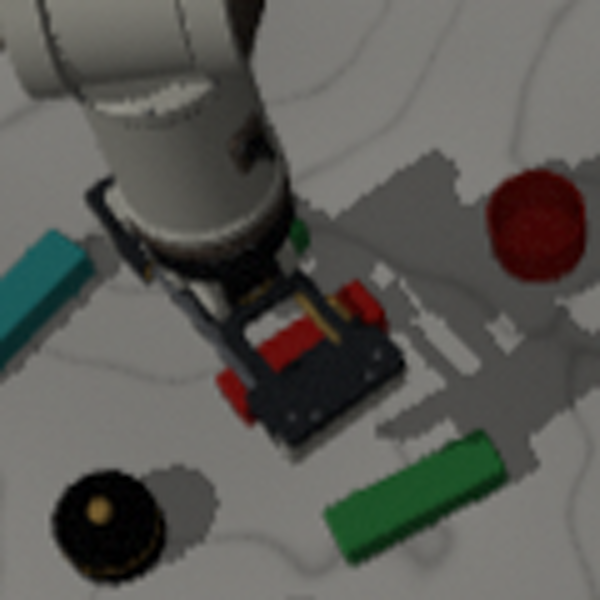

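```bash
python3 - <<'E'
from h import *
effector.close(f_grip=20)
print(manip.current_finger_gap(),manip.current_tool_pos(),manip.current_force().round(2),manip.current_clock())
E
```

```text
0.0004027252889311027 [ 0.44499296 -0.23550233  0.01549868] [-0.83 -0.85  0.14] 14.1333
```

```bash
python3 - <<'E'
from h import *
f0=manip.current_force(); z=.0155; t=manip.current_clock()
for i in range(14):
    z-=.0015; manip.servo_line([.445,-.2355,z],vel=.03)
    d=manip.current_force()-f0; print(round(z,4),manip.current_tool_pos()[2].round(4),d.round(2))
    if abs(d[2])>3: break
print(manip.current_clock()-t)
E
```

```text
0.014 0.0139 [ 0.69  1.07 -0.05]
0.0125 0.0124 [0.65 0.58 0.31]
0.011 0.0109 [ 0.89  1.08 -0.39]
0.0095 0.0094 [-0.2   0.59 -0.36]
0.008 0.0079 [ 0.49  1.35 -0.45]
0.0065 0.0064 [ 0.52  0.42 -0.6 ]
0.005 0.0049 [ 1.03  0.77 -1.12]
0.0035 0.0041 [-1.21  2.18  7.63]
1.9999999999999982
```

```bash
cat >> h.py <<'E'
DZ=.0218   # measured: true tip height = commanded z + DZ
E
python3 - <<'E'
from h import *
xy=(.445,-.2355)
manip.servo_line([*xy,.012],vel=.08); effector.open_jaws(); manip.servo_line([*xy,.0150-DZ],vel=.08)
print(manip.current_tool_pos(),manip.current_force().round(2))
effector.close(f_grip=40); print("gap",manip.current_finger_gap())
manip.servo_line([*xy,.12],vel=.15)
print("gap",manip.current_finger_gap(),manip.current_force().round(2),manip.current_clock())
save("scene",(190,110,310,230),5,"c2")
E
```

```text
[ 0.44423131 -0.23515747 -0.00754745] [-0.19 -0.44  0.39]
gap 0.029794853151667446
gap 0.02943666141753841 [ 0.24 -0.03 -1.76] 20.2167
```

View pics/c2.png

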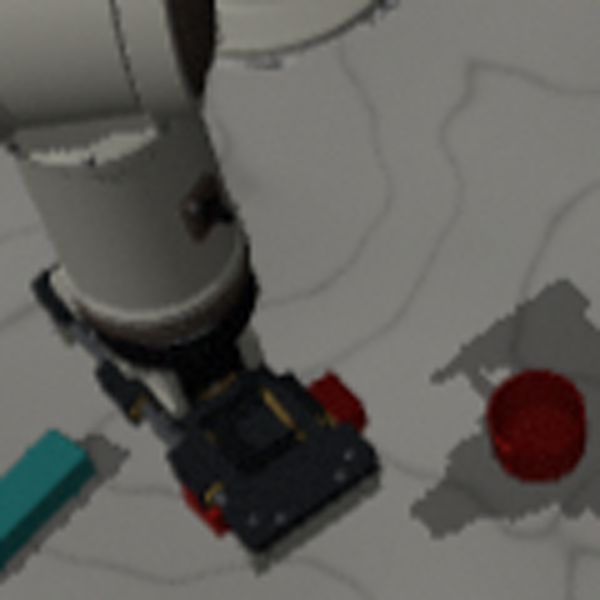

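```bash
python3 - <<'E'
from h import *
off=R.from_euler('z',1.66).apply([.0016,-.018,0])[:2]
place(BLUE+off,1.75,.0228-DZ)
manip.move_pose([.436,.0645,.14],ori(YAW))
save("top",(220,90,380,200),5,"c3");im=save("scene",(300,150,440,270),5,"c4"); print(manip.current_clock())
E
```

```text
F [-0.13 -0.3  -0.53] tcp [0.6135 0.1724 0.0018]
t 25.375
26.6583
```

View pics/c3.png

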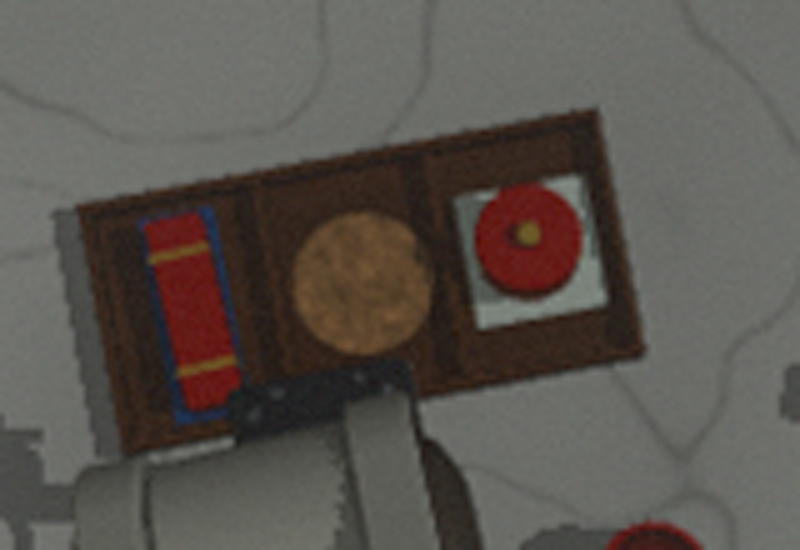

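View pics/c4.png

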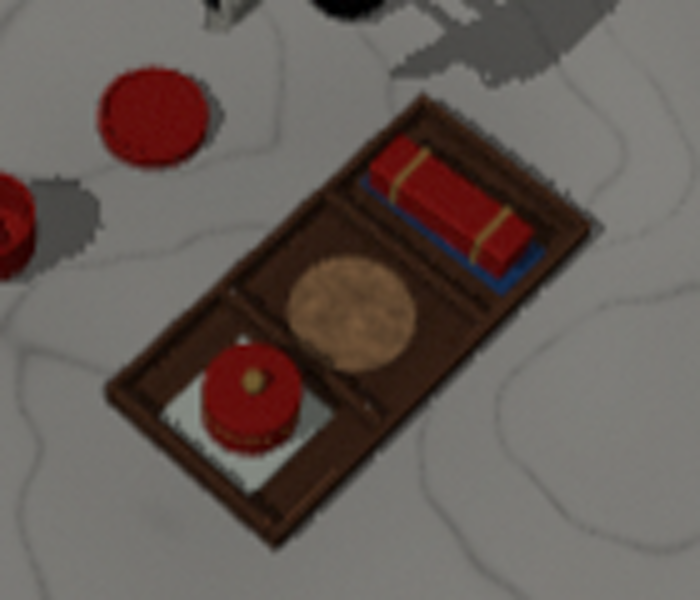

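```bash
python3 - <<'E'
from h import *
xy=(.436,.0645)
manip.servo_line([*xy,.0062-DZ],vel=.12); print(manip.current_tool_pos(),manip.current_force().round(2))
effector.close(f_grip=30); print("gap",manip.current_finger_gap())
manip.servo_line([*xy,.08],vel=.12)
print("gap",manip.current_finger_gap(),manip.current_force().round(2),manip.current_clock())
save("scene",(280,100,400,220),5,"d1")
E
```

```text
[ 0.43659514  0.06461116 -0.01506682] [ 0.22 -0.68  0.81]
gap 0.06693385833317136
gap 0.06712620452148473 [ 0.68 -0.35 -0.98] 29.5917
```

View pics/d1.png

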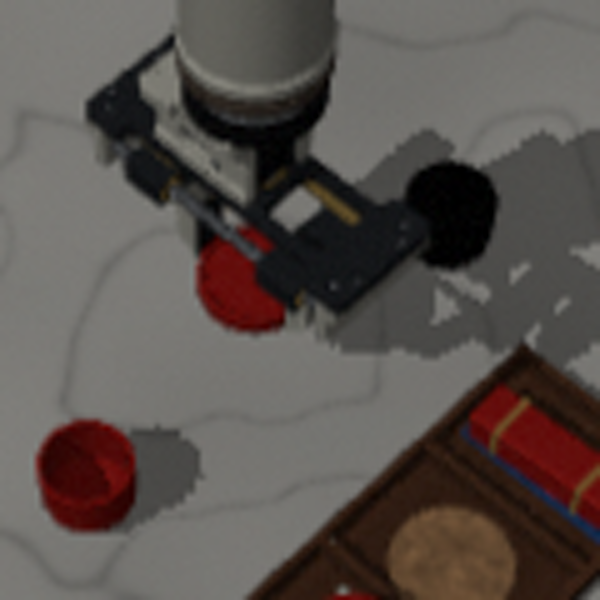

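```bash
python3 - <<'E'
from h import *
place(CORK,YAW,.0212-DZ,hz=.09)
manip.move_pose([.4535,-.0655,.10],ori(YAW))
save("top",(220,90,380,200),5,"e3");im=save("scene",(300,150,440,270),5,"e4"); print(manip.current_clock())
E
```

```text
F [ 0.11 -0.36 -0.19] tcp [6.119e-01 8.140e-02 1.000e-04]
t 32.675
33.6417
```

View pics/e3.png

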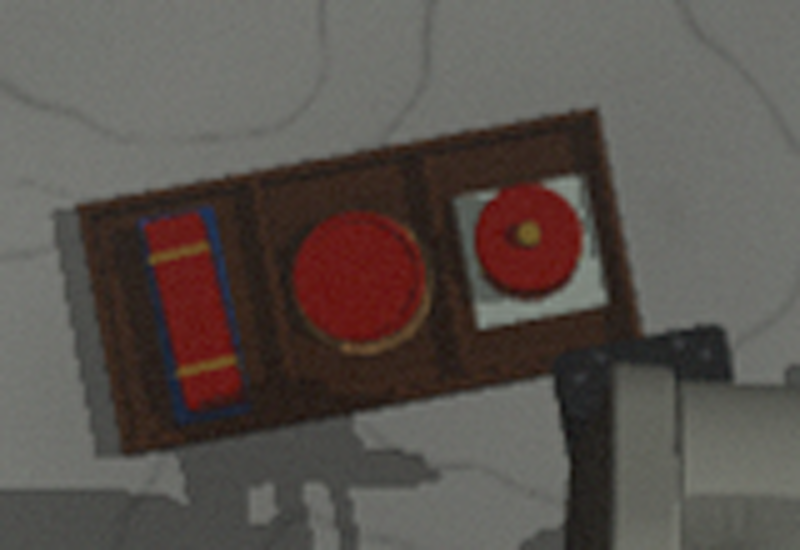

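View pics/e4.png

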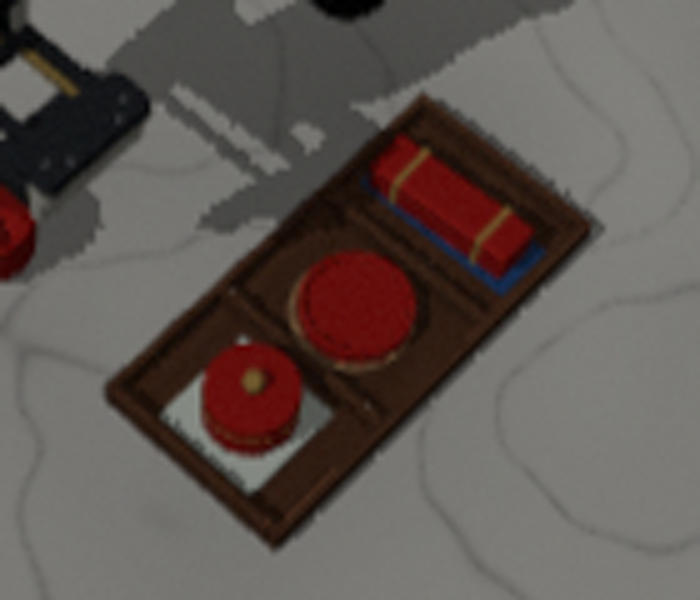

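```bash
python3 - <<'E'
from h import *
C={}
for n in ("top","scene"):
    im=viewer.get_image(n); h=cv2.cvtColor(im,cv2.COLOR_RGB2HSV); H,S,V=[h[...,i].astype(int) for i in range(3)]
    p=proj(n,[*CORK,.02])
    for b,s,c in blobs(((H<9)|(H>172))&(S>140)&(V>35),60):
        if np.hypot(*(c-p))<8:
            cn=max(cv2.findContours(b.astype(np.uint8),0,1)[0],key=len); e=cv2.fitEllipse(cv2.convexHull(cn)); C[n]=ray(n,e[0],.0205 if n=="top" else .0175)[:2]; print(n,c.round(1),C[n])
t=(C["top"]+C["scene"])/2; print(t)
pick((.4535,-.0655),YAW,.0165-DZ,20,lift=.10)
save("scene",(240,100,400,220),5,"f1")
np.save("t.npy",t)
E
```

```text
top [291.3 144.8] [0.61301504 0.0835941 ]
scene [370.9 210.7] [0.61288871 0.0803365 ]
[0.61295187 0.0819653 ]
gap 0.0576
gap up 0.0571 [ 0.4   0.17 -0.7 ] t 36.8833
```

View pics/f1.png

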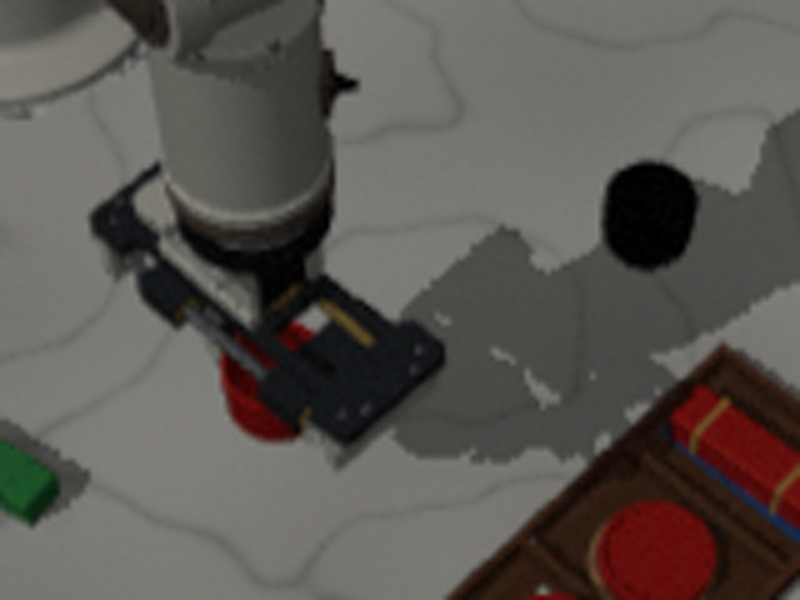

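```bash
python3 - <<'E'
from h import *
t=np.load("t.npy")
place(t,YAW,.0345-DZ,hz=.11)
manip.move_pose([.36,.40,.22],ori(1.2))
print(manip.current_clock())
save("top",(220,90,380,200),5,"g3");im=save("scene",(300,130,440,270),4,"g4"); save("top",None,1,"g5")
h=cv2.cvtColor(im,cv2.COLOR_RGB2HSV)
E
```

```text
F [ 0.92  0.53 -0.75] tcp [0.6135 0.082  0.013 ]
t 40.3167
41.8667
```

View pics/g3.png

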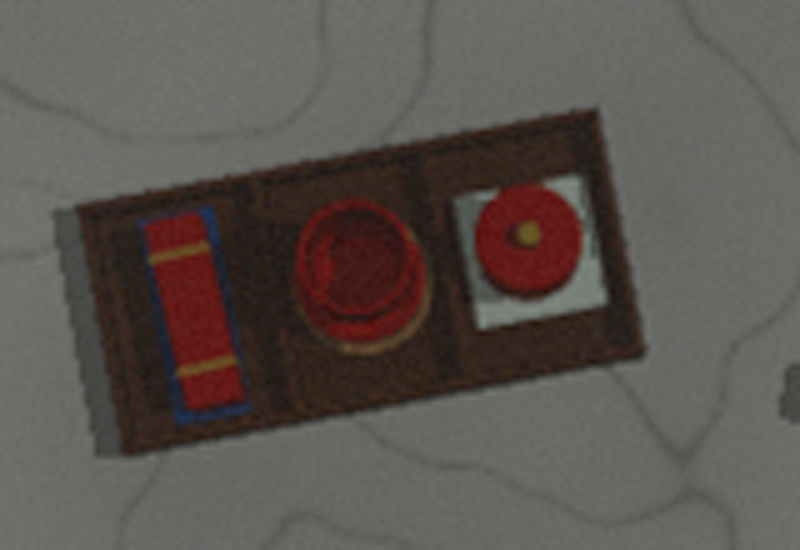

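View pics/g4.png

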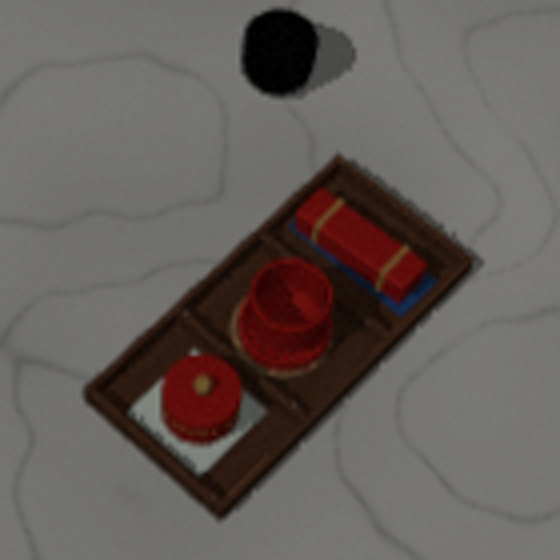

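View pics/g5.png

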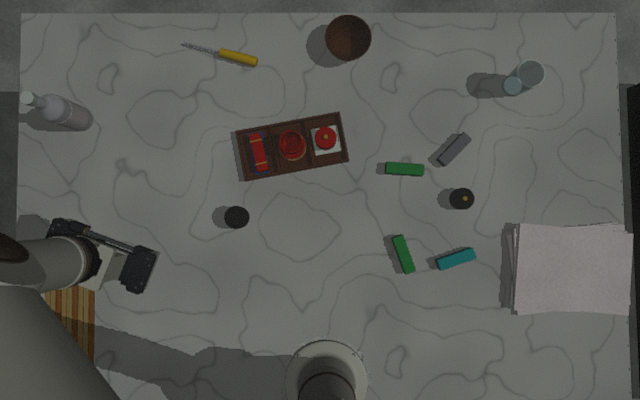

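```bash
python3 - <<'E'
from h import *
np.set_printoptions(precision=4,suppress=True)
print("rim",ray("top",(292,142),.067)[:2],ray("scene",(373,203.75),.067)[:2])
for n in("top","scene"):
    im=viewer.get_image(n); h=cv2.cvtColor(im,cv2.COLOR_RGB2HSV); H,S,V=[h[...,i].astype(int) for i in range(3)]
    out=[]
    for b,s,c in blobs((H>12)&(H<30)&(S>90)&(V>70),4):
        p=ray(n,c,.033)[:2]; print(n,s[4],c.round(1),p) if abs(p-CORK).max()<.12 else 0
    for b,s,c in blobs((V<32),150): print(n,"dark",c.round(1)) if s[4]<400 else 0
E
```

```text
rim [0.6118 0.0782] [0.6162 0.079 ]
top 19 [325.2 136.4] [ 0.6321 -0.0047]
top 21 [255.  140.2] [0.6232 0.1752]
top 43 [298.3 156. ] [0.5819 0.0649]
top 20 [260.8 162.8] [0.5651 0.1606]
top dark [236.1 216.6]
scene 11 [381.1 184.1] [0.5658 0.1533]
scene 12 [397.5 195.7] [0.6237 0.1673]
scene 11 [358.3 211.8] [0.5999 0.0429]
scene 4 [368.5 223. ] [0.6444 0.0449]
scene 12 [350.2 225.9] [ 0.622  -0.0023]
scene dark [422.8   5.8]
scene dark [524.3  23.2]
scene dark [584.6  66.9]
scene dark [369.5 142.6]
scene dark [211.8 255. ]
```

```bash
python3 -c "
from h import *
manip.hand_in(); print(manip.current_clock())"
```

```text
the job is handed in; nothing more can be done
the job is handed in; nothing more can be done
```

I packed all four red pieces into the tray and handed the job in; the clock read about 42 s at the last check, out of the 109 s allowed. The hand-in gives no verdict, so the results below come only from my last camera checks.

- **Box:** upright on the white inlay, within about 1 mm of its centre by the knob, measured while the arm was still above it.
- **Case:** flat on the blue strip, within about 2 mm of its centre. It sits about 0.06 rad off the strip's direction, within the 0.17 rad limit.
- **Stand:** flat on the cork, about 2–3 mm from its centre. I released it about 8 mm above the cork, because the fully open fingers would have hit the tray walls any lower.
- **Cup:** upright in the stand's recess, about 4 mm from the stand's centre.
- **Black cup and box:** standing, and not moved by more than a pixel from the first pictures.

**Problems and disagreements:**
- **Finger height:** the fingertips are really about 22 mm higher than the reported tool position. As a result the box was gripped by its knob and my first grasp of the case closed on nothing. I found the offset by touching the closed fingers to the case's top, and used it for every grasp after that.
- **Cameras:** the two views disagreed by about 3 mm along y on the tray inlays, so I averaged them.

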